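# Hold the glass cell in the light path

### The arm

A 6-joint arm with a two-finger parallel gripper is mounted at the origin on a cart in front of the work surface, level with it; the furniture and walls round the work are solid. World frame = base frame: x ahead of the robot, y to its left, z up, the work surface at z = 0. Lengths are in m, angles in rad, forces in N, time in s.
With the tool pointing down it reaches from about 0.225 to 0.875 m from the base axis. Payload 3.4 kg.
Tool frame: the origin (TCP) lies midway between the tips of the shut fingers; the grasp point (between the pads) lies 19 mm behind it (manip.grasp_offset is the distance from the TCP to the grasp point, in m); x points along the fingers, y is the direction in which the jaws open and shut, and the axes are right-handed (so a half turn about x gives the same grasp; the last joint's range is limited). The gripper opens to 85 mm and grips with 20 to 120 N. Pads are 22 mm wide; open, the fingers measure 114 mm over their backs; the gripper's body (76 mm by 85 mm) begins 54 mm behind the grasp point. The pads swing forward as they close: fully open they stand 13 mm farther back than shut.
Start: joints at [0.991, 0.276, 1.505, -0, 1.361, -0.121], TCP at [0.255, 0.516, 0.231] pointing down, gripper open.
Joint ranges: [-2.89, 2.89], [-0.75, 2.08], [0.22, 2.7], [-1.18, 4.32], [0.11, 2.71], [-2.7, 2.7]. Speed limits (rad/s): [2.57, 2.57, 3.14, 3.14, 3.14, 3.14].

### API

Orientations are given as a unit quaternion [w, x, y, z].
In Python, from rig import manip gives the robot as it stands.
- The arm moves only by the shell command python3 -m creep 'ROWS' [OPENING] [FORCE]. ROWS is a JSON object of lists of equal length, an entry for each row: "delta_pos": the shift along the tool's x, y, z in cm, a list of three; "dr": the turn, a rotation vector about the tool's x, y, z in rad, a list of three. In form: {"delta_pos": [[dx, dy, dz], ...], "dr": [[rx, ry, rz], ...]}. A call has 1 to 10 rows; each row is the pose to reach, as a shift and turn from the pose commanded when the call began, along the tool's axes at that moment; what a row does not reach only later rows make up. A row lasts 1/10 s, in which the tool goes at most 50 mm and 8.59 degrees, less where a joint would pass 70% of its speed; a pose out of reach is approached as far as the arm can. A call with a gripper value outside its range is refused whole. OPENING is the opening, from -1 (shut) to 1 (fully open), set as the call begins (- or left out, the last holds). The fingers move at their own pace and stop on an object; FORCE is the grip in N (left out, the last holds). Time passes only in rows, so rows that repeat a pose let the fingers close. It gives the time, the measured TCP pose, the force and the opening at its end, in the units of the state.
- manip.get_state(): the state, without advancing time (a new reading comes with each control period).
- manip.get_image(name): name is "scene" or "top" or "wrist"; returns a dict with "pixels" (420x560x3 uint8, blue, green, red), "depth" (420x560 float32, m along the optical axis (not along the pixel's ray), 0 where there is no reading), "intrinsics" (3x3 intrinsics, pixels), "rvec" (rotation vector, rad) and "tvec" (3), from world to camera coordinates, as OpenCV has them. Camera axes: x right, y down, z forward; pixel columns grow to the right and rows downward; lengths in m; the calibration is good to about 2 mm. A picture is of the moment at which its call begins.
- manip.sign_off(): hands the job in, once; it reports no verdict.
The state is a dict: "clock": time; "qpos": joint angles; "qd": joint speeds; "effort": joint torques, N m; "position": TCP position; "ee_rot": TCP orientation; "contact_force": force on the tool from outside, world axes, zero at the start; "moment": the same for the moment, N m; "width": finger opening in m.
Only numpy, scipy, OpenCV 4.12 (cv2) and the standard library are available. Lean on these libraries where they do the work, as an engineer would, in place of code of your own. Each camera call takes 0.05 s, during which the arm holds its last target. There are 200 camera calls.

### The job

Turn the light bench's filter selector to its three-dot mark, then lift the tall empty glass cell from the rack by its two frosted faces, never touching its clear windows. Finish while holding it upright in mid-air, midway between lamp and receiver heads, windows square to them, so that the light path runs through the middle of the windows' width and their lower half. Keep cell and gripper off the bench then, and leave the short cell, thread spool and tape roll where they are.

Things in the scene. Friction and masses are not known exactly. Their poses are not given: they have to be found in the camera images.
- bench: Fixed light bench. Origin: underside of its aluminium base plate (90 x 210 x 10 mm in x, y, z), midway between two grey heads; z up, position and yaw vary. The heads (50 x 46 mm, tops 80 mm over the table) stand at y = +77 mm (lamp: clear lens, vent slots) and y = -77 mm (receiver: dark lens). The selector box, 86 x 84 x 35 mm high, stands on the -x side before the receiver, centred at x = -87, y = -75 mm.
- beam_mid (a point): Middle of the light path, 52 mm above the bench's origin, halfway between the lenses; the path runs along the bench's y axis. Axes as the bench. Lens tubes (28 mm diameter) stick out 6 mm from the heads' inner faces: 96 mm are free between them. A line along the path and a cross line at its middle are marked on the base plate below.
- selector (a joint): Black knob on the selector box. Rad, growing clockwise seen from above, 0 to 1.8. Spring detents every 0.45 (up to 0.05 N m to turn), white marks, dots in radial rows: 0 a bar (off), 0.45 one dot, 0.90 two, 1.35 three dots (wanted), 1.80 four. The pointer is the end of the knob's bar with the white line; it looks along the angle pi + 0.9 - value in the bench's frame. Starts near off or one dot.
- selector_grip (a point): On the knob's axis (bench x = -90, y = -75 mm), 63 mm over the table, the height to pinch the bar grip: 42 mm long, 14 mm wide, from 43 to 73 mm over the table, on a disc of 44 mm diameter. Its x axis points along the pointer (the bar's length), z up.
- rack: Fixed light wooden rack, 70 x 150 x 22 mm (x, y, z), origin at the centre of its underside; position and yaw vary. Two pockets 26 x 36 mm, 10 mm deep, at y = +37 and -37 mm: the tall cell stands in one, the short cell in the other; which in which varies.
- cell: Tall empty open-topped glass cell, 65 mm high, 22 mm in x, 32 mm in y, about 60 g. Origin: centre of its underside (12 mm over the table in the rack); z up. The whitish frosted faces look along +x and -x, 22 mm apart, 26 mm wide in y, full height: grip across x, about 45 mm above the underside. The clear windows look along +y and -y: the light must pass along y, through their lower half.
- cell_window_1: Clear window on the tall cell's +y side, 17.5 mm wide, 3.5 mm thick, 63 mm high; origin at the foot, 14 mm from the cell's origin. Its outer face stands 3 mm beyond the edges of the frosted plates. Fingers must not touch it.
- cell_window_2: The same clear window on the tall cell's -y side. Fingers must not touch it.
- short_cell: Bystander: a short cell of the same make and footprint, only 42 mm high, in the other pocket of the rack. Origin at the centre of its underside.
- drawer_unit: Pale fixed drawer unit standing between the rack and the bench, farther from the robot; not to be used, but an obstacle: it takes up x = 0.55 to 0.75 m, y = -0.11 to 0.11 m in the world, and its top is 205 mm over the table.
- spool: Bystander: standing thread spool, 33 mm diameter, 60 mm high, on the table between rack and bench near the front edge. Origin at its underside.
- tape_roll: Bystander: roll of tape lying flat, 96 mm diameter, 25 mm high, behind the bench. Origin at its underside.
Not all that is in view belongs to the job. Leave any green or purple look-alike of the cell alone.

How it is judged:
By the outcome, as a careful person would: the job done as asked, in the order asked, and still so for the second after the job is handed in, while the arm keeps its last pose, push and grip.
It also fails if it takes over 54 s, if anything falls off the work surface, if the arm or the gripper's body presses on something with over 40 N, if the wrist force passes 120 N, or if a joint passes its speed limit or range.

## Working session

There is one attempt and no reset: what is moved stays moved. The work goes in short steps, Python scripts to look and compute and a shell command to move; the robot and the scene stay as the last step left them, time stands still between calls to the robot, and variables do not carry over. Pictures are saved under pics/ and viewed, about 8 in all and at most 12, crops included, and the job is handed in when it is done.

```bash
mkdir -p pics; cat > h.py <<'E'
import numpy as np, cv2
from rig import manip
def snap(n):
    d=manip.get_image(n); np.savez('last_%s.npz'%n,**d); return d
def load(n): return dict(np.load('last_%s.npz'%n))
def unproj(d,u,v,z=None):
    K=d['intrinsics'];R=cv2.Rodrigues(d['rvec'])[0];t=np.ravel(d['tvec'])
    u=np.atleast_1d(u).astype(float);v=np.atleast_1d(v).astype(float)
    r=np.linalg.inv(K)@np.stack([u,v,np.ones_like(u)])
    c=-R.T@t; w=R.T@r
    s=d['depth'][v.astype(int),u.astype(int)] if z is None else (z-c[2])/w[2]
    return (c[:,None]+w*s).T
def proj(d,P):
    return cv2.projectPoints(np.array(P,float).reshape(-1,3),d['rvec'],d['tvec'],d['intrinsics'],None)[0].reshape(-1,2)
E
python3 - <<'E'
from h import *
for n in ('top','scene'):
    d=snap(n); cv2.imwrite(f'pics/{n}0.png',cv2.resize(d['pixels'],(800,600),interpolation=cv2.INTER_CUBIC))
    print(n,d['intrinsics'][0,0],-cv2.Rodrigues(d['rvec'])[0].T@np.ravel(d['tvec']))
s=manip.get_state(); print({k:np.round(v,3) for k,v in s.items()})
E
```

```text
top 492.1945361478025 [0.36136388 0.05259623 1.30005863]
scene 537.1859720563234 [ 0.20560658 -0.71284275  0.93253128]
{'clock': np.float64(0.1), 'qpos': array([ 0.991,  0.277,  1.506, -0.   ,  1.361, -0.121]), 'qd': array([-0.001, -0.002, -0.005,  0.001, -0.002, -0.   ]), 'effort': array([ 2.0000e-03, -4.1770e+01, -2.4641e+01, -0.0000e+00,  6.0000e-03,
        0.0000e+00]), 'position': array([0.254, 0.515, 0.231]), 'ee_rot': array([ 0.688,  0.16 ,  0.689, -0.161]), 'contact_force': array([ 0.303, -0.738, -0.364]), 'moment': array([ 0.02 , -0.004,  0.006]), 'width': np.float64(0.085)}
```

View pics/top0.png

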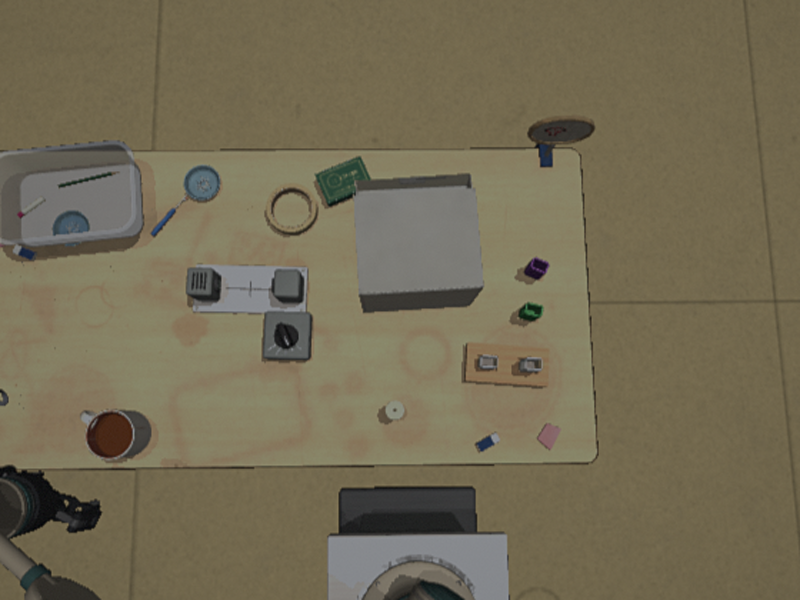

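View pics/scene0.png

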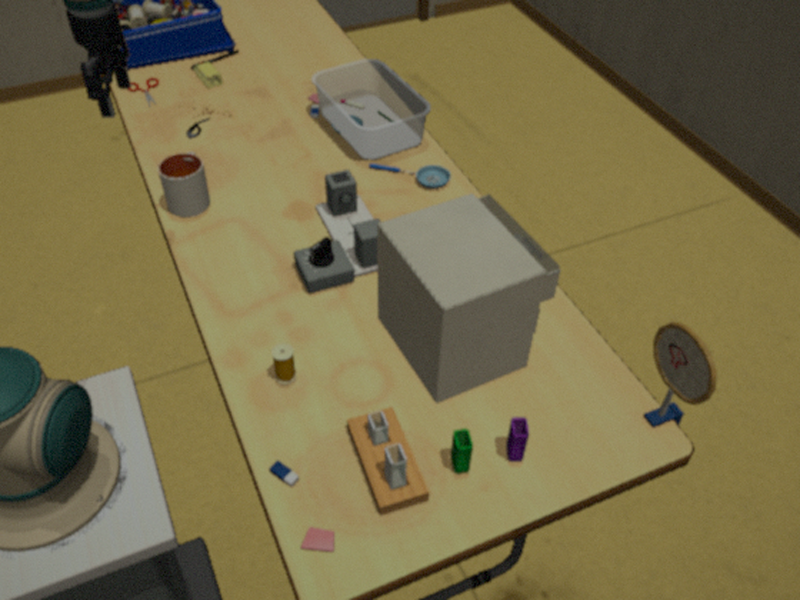

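The top view shows the bench at (250,288), the knob at (286,337), and the rack at (506,366), in 800x600 px. Things that could be taken for the cell:
- **Left rack cell:** top (487,363), scene (378,428). It looks short.
- **Right rack cell:** top (531,366), scene (397,465). It looks tall.
- **Green look-alike:** top (531,312).
- **Purple look-alike:** top (537,268).

I choose the right-hand rack cell and will check it in a crop.

```bash
python3 - <<'E'
from h import *
d=load('top'); im=d['pixels']; 
a=cv2.resize(im[180:262,125:225],(800,600)[:1]+(656,),interpolation=cv2.INTER_CUBIC)
a=cv2.resize(im[180:260,125:220],(475,400),interpolation=cv2.INTER_CUBIC)
b=cv2.resize(im[235:275,320:390],(475,271),interpolation=cv2.INTER_CUBIC)
s=load('scene')['pixels'][280:365,235:310]; s=cv2.resize(s,(325,368),interpolation=cv2.INTER_CUBIC)
k=load('scene')['pixels'][110:210,195:280]; k=cv2.resize(k,(272,230),interpolation=cv2.INTER_CUBIC)
c=np.zeros((600,800,3),np.uint8); c[:400,:475]=a; b=cv2.resize(b,(350,200));c[400:600,:350]=b; c[:368,475:]=s; c[369:599,475:747]=k
cv2.imwrite('pics/crop1.png',np.clip(c*1.5,0,255).astype(np.uint8))
hsv=cv2.cvtColor(im,cv2.COLOR_BGR2HSV)
for p in [(354,262),(345,265),(196,205),(155,213),(190,250),(165,150)]: print(p,hsv[p[1],p[0]])
E
```

```text
(354, 262) [ 17 100 135]
(345, 265) [ 16 102 135]
(196, 205) [ 68  10 101]
(155, 213) [107  12 145]
(190, 250) [90 13 57]
(165, 150) [ 24  69 137]
```

View pics/crop1.png

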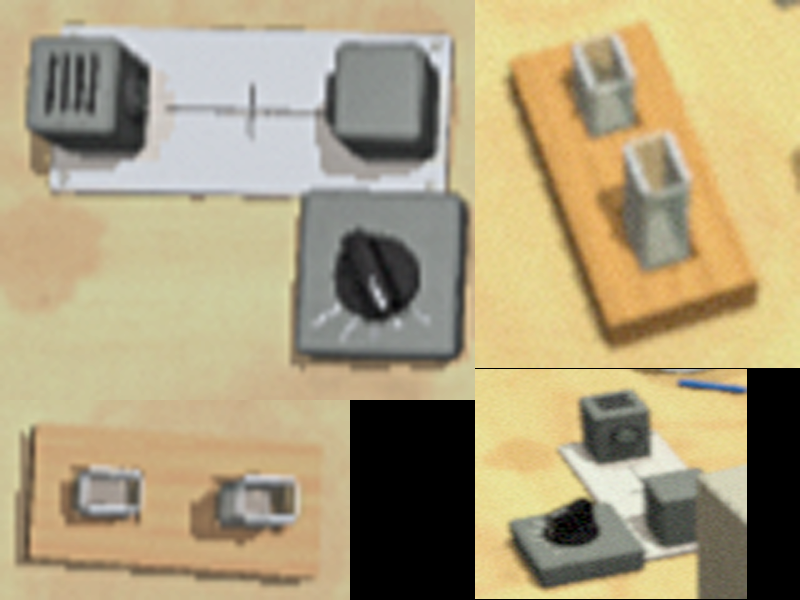

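The crop confirms it: the right-hand (−y) rack cell is the tall one. The pointer's white line runs down and slightly right, near one dot. Next I work out the poses.

```bash
python3 - <<'E'
from h import *
d=load('top'); im=d['pixels']; hsv=cv2.cvtColor(im,cv2.COLOR_BGR2HSV)
def fit(mask,z,name):
    cs,_=cv2.findContours(mask,cv2.RETR_EXTERNAL,cv2.CHAIN_APPROX_NONE); c=max(cs,key=cv2.contourArea)[:,0]
    P=unproj(d,c[:,0],c[:,1],z)[:,:2]; r=cv2.minAreaRect((P*1000).astype(np.float32)); print(name,len(c),np.round(r[0],1),np.round(r[1],1),round(r[2],2)); return P
def sub(m,x0,x1,y0,y1):
    o=np.zeros_like(m);o[y0:y1,x0:x1]=m[y0:y1,x0:x1];return o
rk=cv2.inRange(hsv,(5,88,60),(22,255,255)); fit(sub(rk,315,395,235,275),.022,'rack')
pl=cv2.inRange(hsv,(0,0,115),(179,30,255)); fit(sub(pl,125,222,180,221),.01,'plate')
bx=cv2.inRange(hsv,(0,0,62),(179,45,125)); fit(sub(bx,182,222,218,255),.035,'box')
L=np.array([(165,106),(328,112),(252,110),(252,85),(251,135)])/5+[125,180]
P=unproj(d,L[:,0],L[:,1],.01)*1000; print('lines',np.round(P,1)); v=P[0]-P[1]; print('yaw y-axis',np.degrees(np.arctan2(v[1],v[0]))-90)
# cell rims (crop b: 5x from (320,235)) 
ce=np.array([(220,475),(297,478),(297,527),(222,527)])-[0,400.]; ce=ce/5+[320,235]
print(np.round(unproj(d,ce[:,0],ce[:,1],.077)*1000,1), np.round(unproj(d,ce[:,0],ce[:,1],.077).mean(0)*1000,1))
# spool
q=unproj(d,[394*.7],[410*.7],.06);print('spool',q)
# depth check
for n,(u,v) in {'rack':(354,262),'headR':(201,200),'boxtop':(215,250)}.items(): print(n,unproj(d,[u],[v]))
E
```

```text
rack 166 [ 447.6 -165.1] [152.1  72.6] 84.98
plate 242 [595.  304.5] [207.3  87.8] 88.13
box 128 [505.6 235.7] [90.6 82.9] 89.38
lines [[596.8 349.7  10. ]
 [592.8 263.2  10. ]
 [594.2 303.5  10. ]
 [607.7 303.8  10. ]
 [580.8 303.7  10. ]]
yaw y-axis -2.7016643034309453
[[ 456.2 -180.4   77. ]
 [ 454.3 -218.7   77. ]
 [ 430.1 -217.6   77. ]
 [ 430.5 -180.3   77. ]] [ 442.8 -199.3   77. ]
spool [[0.36807432 0.03991678 0.06      ]]
rack [[ 0.42948905 -0.16281044  0.02693825]]
headR [[0.58566316 0.22544494 0.08227134]]
boxtop [[0.46366097 0.19450085 0.03496598]]
```

```bash
cat >> h.py <<'E'
from scipy.spatial.transform import Rotation as Ro
def Rst(s): return Ro.from_quat(np.roll(s['ee_rot'],-1)).as_matrix()
def plan(pos,a):
    s=manip.get_state();R=Rst(s);best=None
    print('pos',np.round(s['position'],4),'yaw y',round(float(np.arctan2(R[1,1],R[0,1])),3),'q',np.round(s['qpos'],2),'F',np.round(s['contact_force'],1),'M',np.round(s['moment'],2),'w',round(float(s['width']),4),'t',s['clock'])
    for b in (a,a+np.pi):
        c,n=np.cos(b),np.sin(b);T=np.array([[0,c,n],[0,n,-c],[-1,0,0]])
        print(' yaw',round(b,2),'dpos cm',np.round(R.T@(np.array(pos)-s['position'])*100,2),'dr',np.round(Ro.from_matrix(R.T@T).as_rotvec(),3))
E
python3 -c "
from h import *
plan([.502,.2325,.19],np.pi/2+.41)"
```

```text
pos [0.2544 0.5151 0.2305] yaw y 1.112 q [ 0.99  0.28  1.51 -0.    1.36 -0.12] F [ 0.3 -0.7 -0.4] M [ 0.02 -0.    0.01] w 0.0849 t 0.1
 yaw 1.98 dpos cm [  4.07 -14.37  34.72] dr [-0.869 -0.001  0.001]
 yaw 5.12 dpos cm [  4.07 -14.37  34.72] dr [2.273e+00 2.000e-03 1.000e-03]
```

```bash
python3 -m creep '{"delta_pos":[[4.1,-14.4,34.7],[4.1,-14.4,34.7],[4.1,-14.4,34.7],[4.1,-14.4,34.7],[4.1,-14.4,34.7],[4.1,-14.4,34.7],[4.1,-14.4,34.7],[4.1,-14.4,34.7],[4.1,-14.4,34.7],[4.1,-14.4,34.7]],"dr":[[-0.87,0,0],[-0.87,0,0],[-0.87,0,0],[-0.87,0,0],[-0.87,0,0],[-0.87,0,0],[-0.87,0,0],[-0.87,0,0],[-0.87,0,0],[-0.87,0,0]]}' 0
python3 -m creep '{"delta_pos":[[0,0,0],[0,0,0],[0,0,0]],"dr":[[0,0,0],[0,0,0],[0,0,0]]}'
python3 - <<'E'
from h import *
plan([.502,.2325,.19],np.pi/2+.41)
d=snap('wrist'); cv2.imwrite('pics/w1.png',np.clip(cv2.resize(d['pixels'],(800,600))*1.4,0,255).astype(np.uint8))
print(proj(d,[[.502,.2325,.073],[.5,.2325,.035]])*800/560)
E
```

```text
clock: 1.1
position: [0.5024, 0.2316, 0.1895]
ee_rot: [0.692, -0.143, 0.693, 0.143]
contact_force: [0.8, 0.3, 0.2]
width: 0.0425
clock: 1.4
position: [0.5011, 0.234, 0.1906]
ee_rot: [0.692, -0.145, 0.692, 0.145]
contact_force: [-0.9, -0.6, 0.1]
width: 0.0427
pos [0.5011 0.234  0.1906] yaw y 1.984 q [ 0.31  0.27  1.62  0.    1.25 -1.67] F [-0.9 -0.6  0.1] M [-0.03  0.03 -0.05] w 0.0427 t 1.4
 yaw 1.98 dpos cm [ 0.06 -0.18  0.02] dr [ 0.003  0.    -0.   ]
 yaw 5.12 dpos cm [ 0.06 -0.18  0.02] dr [-3.138e+00  1.000e-03  0.000e+00]
[[394.63441277 299.53178293]
 [395.92013177 280.26228203]]
```

View pics/w1.png

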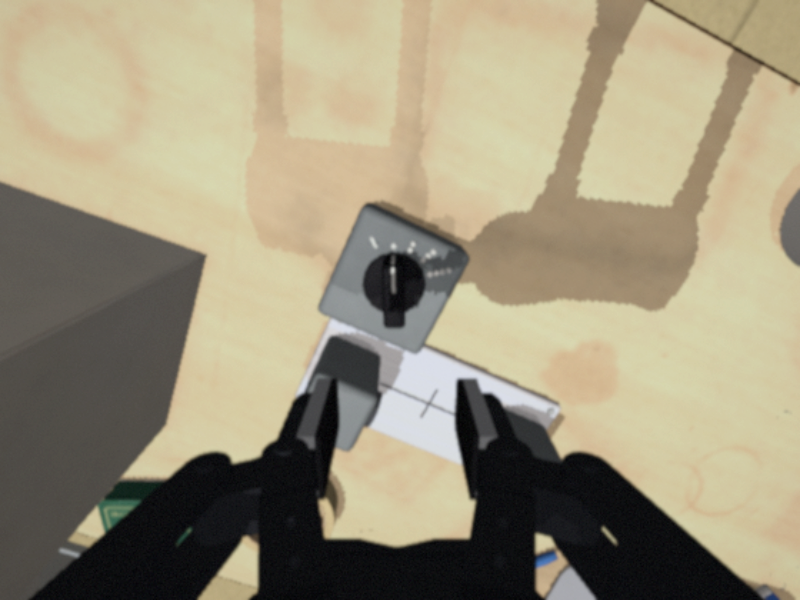

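The wrist view shows the knob at (393,285), with its bar in line with the image vertical (square to the jaws) and the pointer at the one-dot mark (393,246). I descend and pinch.

```bash
python3 -m creep '{"delta_pos":[[3,-0.2,0],[6,-0.2,0],[9,-0.2,0],[11,-0.2,0],[13,-0.2,0],[14,-0.2,0],[14.3,-0.2,0],[14.3,-0.2,0],[14.3,-0.2,0],[14.3,-0.2,0]],"dr":[[0,0,0],[0,0,0],[0,0,0],[0,0,0],[0,0,0],[0,0,0],[0,0,0],[0,0,0],[0,0,0],[0,0,0]]}'
python3 -m creep '{"delta_pos":[[0,0,0],[0,0,0],[0,0,0],[0,0,0],[0,0,0],[0,0,0]],"dr":[[0,0,0],[0,0,0],[0,0,0],[0,0,0],[0,0,0],[0,0,0]]}' -1 40
python3 -c "
from h import *
plan([.502,.2325,.047],np.pi/2-.49)"
```

```text
clock: 2.45
position: [0.5036, 0.2313, 0.0484]
ee_rot: [0.693, -0.144, 0.691, 0.144]
contact_force: [1.8, 0.2, 0.1]
width: 0.0424
clock: 3.05
position: [0.5028, 0.2323, 0.0481]
ee_rot: [0.693, -0.143, 0.692, 0.145]
contact_force: [-2.5, 4.4, 4.4]
width: 0.0134
pos [0.5028 0.2323 0.0481] yaw y 1.981 q [ 0.31  0.41  1.81  0.    0.92 -1.68] F [-2.5  4.4  4.4] M [ 0.59  0.31 -0.  ] w 0.0134 t 3.05
 yaw 1.08 dpos cm [ 0.11  0.05 -0.06] dr [ 0.9    0.    -0.003]
 yaw 4.22 dpos cm [ 0.11  0.05 -0.06] dr [-2.241e+00  3.000e-03  1.000e-03]
```

```bash
python3 -m creep '{"delta_pos":[[0,0,0],[0,0,0],[0,0,0],[0,0,0],[0,0,0],[0,0,0],[0,0,0],[0,0,0],[0,0,0],[0,0,0]],"dr":[[0.12,0,0],[0.24,0,0],[0.36,0,0],[0.48,0,0],[0.6,0,0],[0.72,0,0],[0.82,0,0],[0.9,0,0],[0.92,0,0],[0.92,0,0]]}'
python3 -c "
from h import *
plan([.502,.2325,.047],np.pi/2-.49)"
python3 -m creep '{"delta_pos":[[0,0,0],[0,0,0],[0,0,0],[0,0,0],[0,0,0]],"dr":[[0,0,0],[0,0,0],[0,0,0],[0,0,0],[0,0,0]]}' 0
python3 -m creep '{"delta_pos":[[-3,0,0],[-7,0,0],[-11,0,0],[-14,0,0],[-17,0,0],[-17,0,0],[-17,0,0]],"dr":[[0,0,0],[0,0,0],[0,0,0],[0,0,0],[0,0,0],[0,0,0],[0,0,0]]}'
python3 - <<'E'
from h import *
plan([.502,.2325,.19],np.pi/2+.41)
d=snap('wrist'); cv2.imwrite('pics/w2.png',np.clip(cv2.resize(d['pixels'][100:340,160:480],(800,600),interpolation=cv2.INTER_CUBIC)*1.4,0,255).astype(np.uint8))
E
```

```text
clock: 4.05
position: [0.5026, 0.2313, 0.0481]
ee_rot: [0.684, 0.178, 0.684, -0.178]
contact_force: [-1.3, 1.4, 5.6]
width: 0.0134
pos [0.5026 0.2313 0.0481] yaw y 1.062 q [ 0.31  0.41  1.81  0.    0.92 -0.76] F [-1.3  1.4  5.6] M [ 0.15  0.33 -0.01] w 0.0134 t 4.05
 yaw 1.08 dpos cm [ 0.11  0.07 -0.11] dr [-0.019 -0.    -0.001]
 yaw 4.22 dpos cm [ 0.11  0.07 -0.11] dr [ 3.122e+00 -1.000e-03  0.000e+00]
clock: 4.55
position: [0.5028, 0.2309, 0.0472]
ee_rot: [0.684, 0.178, 0.684, -0.178]
contact_force: [-0.6, -0.1, -0.5]
width: 0.0427
clock: 5.25
position: [0.5029, 0.2309, 0.2177]
ee_rot: [0.685, 0.178, 0.684, -0.178]
contact_force: [-0.2, -0.1, 0.2]
width: 0.043
pos [0.5029 0.2309 0.2177] yaw y 1.062 q [ 0.3   0.25  1.57  0.    1.31 -0.76] F [-0.2 -0.1  0.2] M [ 0.01 -0.01 -0.  ] w 0.043 t 5.25
 yaw 1.98 dpos cm [ 2.77  0.09 -0.15] dr [-0.919  0.001 -0.   ]
 yaw 5.12 dpos cm [ 2.77  0.09 -0.15] dr [ 2.223e+00 -1.000e-03 -1.000e-03]
```

View pics/w2.png

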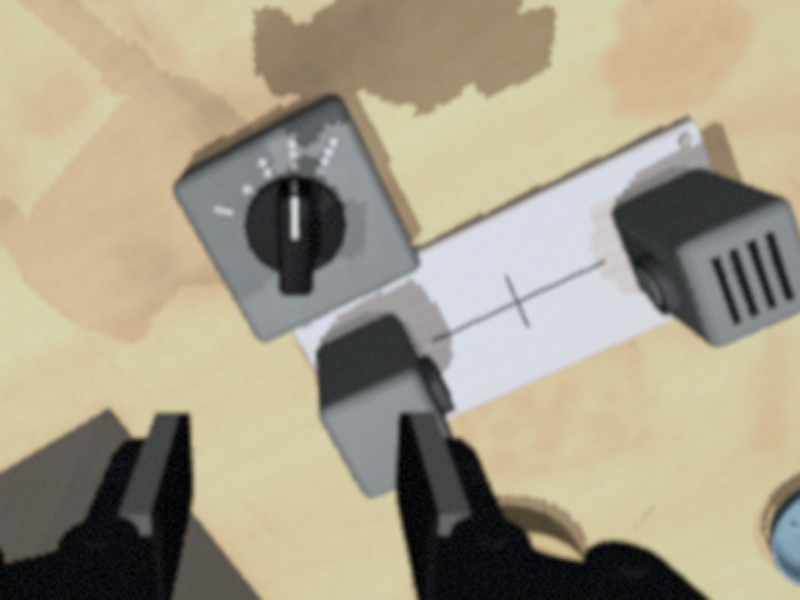

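The pointer (white line at (294,210)) now sits on the three-dot row (293,155). The four-dot row is at (328,155). Next is the rack.

```bash
python3 - <<'E'
from h import *
d=load('wrist'); L=np.array([(435,341),(605,263),(517,301)])/2.5+[160,100]
P=unproj(d,L[:,0],L[:,1],.01);v=P[1]-P[0];print(P,np.degrees(np.arctan2(v[1],v[0]))-90)
plan([.40,.15,.22],-.087)
plan([.4434,-.2005,.20],-.087)
E
```

```text
[[0.5938119  0.25989604 0.01      ]
 [0.59682953 0.34839704 0.01      ]
 [0.59416068 0.30385982 0.01      ]] -1.9528641676650125
pos [0.5022 0.2307 0.2165] yaw y 1.062 q [ 0.3   0.25  1.58 -0.    1.31 -0.76] F [-1.1 -0.6 -0.9] M [ 0.07 -0.01  0.02] w 0.0425 t 5.3
 yaw -0.09 dpos cm [ -0.33 -12.02  -4.99] dr [ 1.149e+00 -0.000e+00  1.000e-03]
 yaw 3.05 dpos cm [ -0.33 -12.02  -4.99] dr [-1.993 -0.002 -0.   ]
pos [0.5022 0.2307 0.2165] yaw y 1.062 q [ 0.3   0.25  1.58 -0.    1.31 -0.76] F [-1.1 -0.6 -0.9] M [ 0.07 -0.01  0.02] w 0.0425 t 5.3
 yaw -0.09 dpos cm [  1.68 -40.52  15.88] dr [ 1.149e+00 -0.000e+00  1.000e-03]
 yaw 3.05 dpos cm [  1.68 -40.52  15.88] dr [-1.993 -0.002 -0.   ]
```

```bash
python3 -m creep '{"delta_pos":[[0,-6,-2.5],[-0.3,-12,-5],[-0.3,-16,-2],[-0.3,-20.5,1],[-0.3,-25,4],[-0.3,-29,7],[-0.3,-33,10],[-0.3,-37,13],[0.7,-40.5,15.9],[1.7,-40.5,15.9]],"dr":[[0.14,0,0],[0.28,0,0],[0.42,0,0],[0.56,0,0],[0.7,0,0],[0.84,0,0],[0.96,0,0],[1.08,0,0],[1.15,0,0],[1.15,0,0]]}' 0.2
python3 -m creep '{"delta_pos":[[0,0,0],[0,0,0],[0,0,0]],"dr":[[0,0,0],[0,0,0],[0,0,0]]}'
python3 - <<'E'
from h import *
plan([.4434,-.2005,.20],-.087)
d=snap('wrist'); cv2.imwrite('pics/w3.png',np.clip(cv2.resize(d['pixels'][100:340,140:460],(800,600),interpolation=cv2.INTER_CUBIC)*1.4,0,255).astype(np.uint8))
E
```

```text
clock: 6.3
position: [0.4447, -0.2044, 0.199]
ee_rot: [-0.477, -0.522, -0.476, 0.523]
contact_force: [0.4, 0.5, -1.4]
width: 0.051
clock: 6.6
position: [0.4438, -0.1988, 0.1998]
ee_rot: [0.477, 0.521, 0.478, -0.521]
contact_force: [-0.2, -0.1, 0.8]
width: 0.0511
pos [ 0.4438 -0.1988  0.1998] yaw y -0.087 q [-0.56  0.16  1.74  0.    1.24 -0.48] F [-0.2 -0.1  0.8] M [-0.05 -0.02  0.02] w 0.0511 t 6.6
 yaw -0.09 dpos cm [-0.02 -0.03  0.17] dr [-0.    -0.002  0.001]
 yaw 3.05 dpos cm [-0.02 -0.03  0.17] dr [3.141e+00 2.000e-03 2.000e-03]
```

View pics/w3.png

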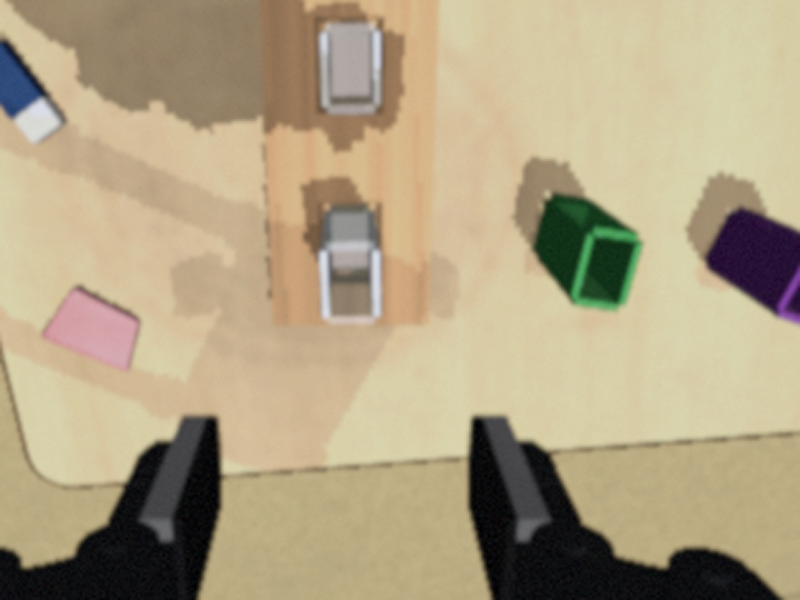

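The tall cell's rim spans about (320–382, 240–322) in this crop, square to the jaws, and the short cell is above it at (350,65). I now compute the rim centre.

```bash
python3 - <<'E'
from h import *
d=load('wrist'); g=cv2.cvtColor(d['pixels'],cv2.COLOR_BGR2GRAY)
L=np.array([(319,243),(382,243),(381,322),(321,322),(350.5,322),(350.5,240),(265,200),(435,200)])/2.5+[140,100]
P=unproj(d,L[:6,0],L[:6,1],.077)*1000; print(np.round(P,1)); print('centre',P[:4].mean(0),'ends',P[4:].mean(0))
print('rack edges',np.round(unproj(d,L[6:,0],L[6:,1],.022)*1000,1))
T=manip.get_state()['position']
print('axis proj crop',(proj(d,[T,T+[0,0,.019]])-[140,100])*2.5)
plan([.4434,-.2005,.10],-.087)
E
```

```text
[[ 435.8 -189.2   77. ]
 [ 458.3 -191.1   77. ]
 [ 455.8 -221.5   77. ]
 [ 433.6 -219.6   77. ]
 [ 444.5 -220.5   77. ]
 [ 447.1 -189.1   77. ]]
centre [ 445.86723543 -205.35068642   77.        ] ends [ 445.82169882 -204.78772555   77.        ]
rack edges [[ 411.5 -183.6   22. ]
 [ 483.5 -189.8   22. ]]
axis proj crop [[343.78081977 441.68169523]
 [343.63127851 493.98643607]]
pos [ 0.4441 -0.1988  0.2002] yaw y -0.087 q [-0.56  0.16  1.74  0.    1.24 -0.48] F [-0.1 -0.1 -0.1] M [-0.03  0.03 -0.01] w 0.051 t 6.65
 yaw -0.09 dpos cm [10.02 -0.05  0.19] dr [ 0.    -0.001  0.001]
 yaw 3.05 dpos cm [10.02 -0.05  0.19] dr [-3.141e+00 -1.000e-03 -1.000e-03]
```

```bash
python3 -m creep '{"delta_pos":[[4,0,0.3],[7,0.1,0.6],[9.5,0.1,0.6],[10.5,0.1,0.6],[10.5,0.1,0.6],[10.5,0.1,0.6],[10.5,0.1,0.6]],"dr":[[0,0,0],[0,0,0],[0,0,0],[0,0,0],[0,0,0],[0,0,0],[0,0,0]]}'
python3 - <<'E'
from h import *
d=snap('wrist'); cv2.imwrite('pics/w4.png',np.clip(cv2.resize(d['pixels'][130:370,140:460],(800,600),interpolation=cv2.INTER_CUBIC)*1.4,0,255).astype(np.uint8))
plan([.4458,-.2045,.038],-.087)
T=manip.get_state()['position']
print('axis proj crop',(proj(d,[[*T[:2],.077],[*T[:2],.022]])-[140,130])*2.5)
E
```

```text
clock: 7.35
position: [0.446, -0.2066, 0.0968]
ee_rot: [0.479, 0.522, 0.477, -0.521]
contact_force: [0.1, -0.4, 0.3]
width: 0.0511
pos [ 0.4459 -0.2067  0.0967] yaw y -0.088 q [-0.58  0.27  1.89  0.    0.98 -0.49] F [-0.4  0.1  1.3] M [ 0.   -0.   -0.03] w 0.051 t 7.4
 yaw -0.09 dpos cm [ 5.87 -0.04 -0.22] dr [-0.001  0.001 -0.003]
 yaw 3.05 dpos cm [ 5.87 -0.04 -0.22] dr [ 3.141e+00 -4.000e-03 -2.000e-03]
axis proj crop [[341.91424648 322.49882094]
 [341.80039477 238.40456829]]
```

View pics/w4.png

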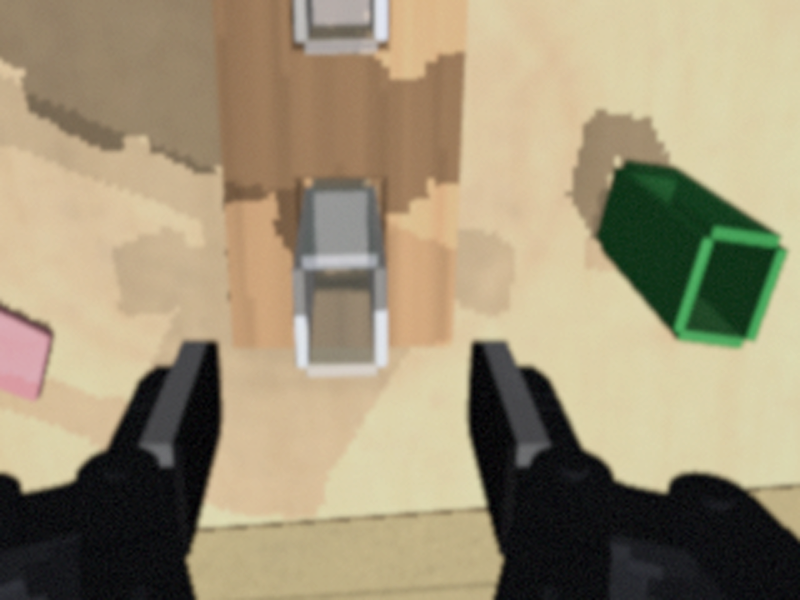

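```bash
python3 - <<'E'
from h import *
d=load('wrist'); 
L=np.array([(340.5,257),(340.5,375),(294,330),(388,330)])/2.5+[140,130]
P=unproj(d,L[:,0],L[:,1],.077)*1000; print(np.round(P,1),P[:2].mean(0),P[2:].mean(0))
s=manip.get_state();T=s['position'];R=Rst(s)
for back in (0,.005,.01):
  for z in (-.011,.011): print(back,z,[(proj(d,[T+R@np.array([-back,y,z])])[0]-[140,130])*2.5 for y in (-.0255,.0255)])
E
```

```text
[[ 447.  -190.    77. ]
 [ 444.3 -220.7   77. ]
 [ 434.4 -207.6   77. ]
 [ 456.5 -209.6   77. ]] [ 445.63139155 -205.37084091   77.        ] [ 445.46726782 -208.61273041   77.        ]
0 -0.011 [array([218.58073637, 318.71437383]), array([465.41944439, 319.01672934])]
0 0.011 [array([223.87282459, 410.3618374 ]), array([459.99086481, 410.63988676])]
0.005 -0.011 [array([214.74183217, 330.1329736 ]), array([469.15976372, 330.44311213])]
0.005 0.011 [array([220.36079232, 423.9583391 ]), array([463.40475691, 424.24283729])]
0.01 -0.011 [array([210.65969531, 342.2750549 ]), array([473.13703725, 342.59337146])]
0.01 0.011 [array([216.6364873 , 438.37663473]), array([467.02496333, 438.66786522])]
```

```bash
python3 -m creep '{"delta_pos":[[0,-0.1,-0.3],[1.5,-0.1,-0.3],[3,-0.1,-0.3],[4.5,-0.1,-0.3],[5.5,-0.1,-0.3],[5.9,-0.1,-0.3],[5.9,-0.1,-0.3],[5.9,-0.1,-0.3]],"dr":[[0,0,0],[0,0,0],[0,0,0],[0,0,0],[0,0,0],[0,0,0],[0,0,0],[0,0,0]]}'
python3 - <<'E'
from h import *
d=snap('wrist'); cv2.imwrite('pics/w5.png',np.clip(cv2.resize(d['pixels'][150:390,140:460],(800,600),interpolation=cv2.INTER_CUBIC)*1.4,0,255).astype(np.uint8))
plan([.445,-.2037,.038],-.087)
E
```

```text
clock: 8.2
position: [0.4446, -0.2034, 0.0368]
ee_rot: [0.478, 0.522, 0.477, -0.521]
contact_force: [0.5, -0.2, 0.7]
width: 0.0511
pos [ 0.4446 -0.2035  0.0369] yaw y -0.088 q [-0.57  0.34  1.96  0.    0.83 -0.48] F [-0.2 -0.2 -1. ] M [-0.04  0.02 -0.02] w 0.0513 t 8.25
 yaw -0.09 dpos cm [-0.11  0.04  0.02] dr [-0.001  0.001 -0.001]
 yaw 3.05 dpos cm [-0.11  0.04  0.02] dr [ 3.141e+00 -2.000e-03 -1.000e-03]
```

View pics/w5.png

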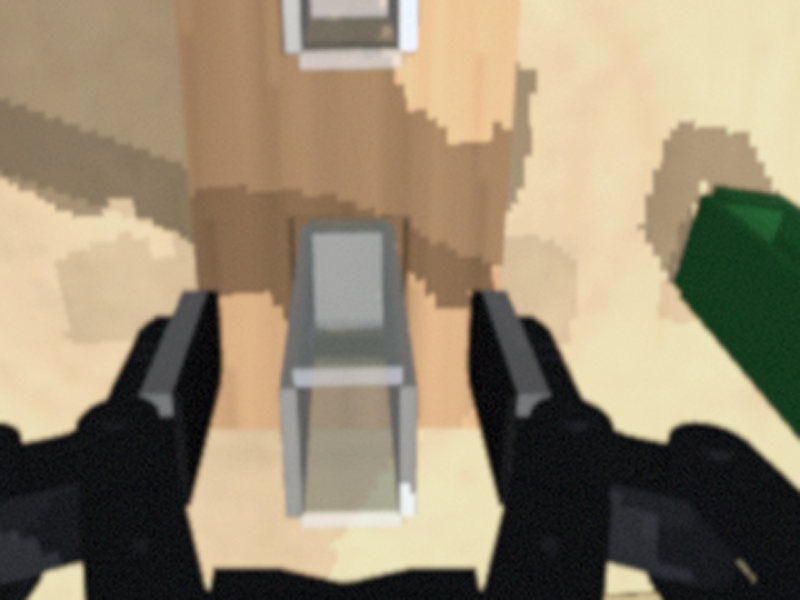

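```bash
python3 - <<'E'
from h import *
d=load('wrist'); 
L=np.array([(349,367),(349,524),(285,388),(413,388),(290,516),(409,516)])/2.5+[140,150]
P=unproj(d,L[:,0],L[:,1],.077)*1000; print(np.round(P,1),P[:2].mean(0),P[2:].mean(0))
s=manip.get_state();T=s['position'];R=Rst(s)
for back in (0,.003,.006,.009): print(back,[(proj(d,[T+R@np.array([-back,y,-.011])])[0]-[140,150])*2.5 for y in (-.0255,.0255)])
E
```

```text
[[ 446.8 -189.    77. ]
 [ 444.2 -219.8   77. ]
 [ 436.5 -192.    77. ]
 [ 456.5 -193.7   77. ]
 [ 434.5 -217.2   77. ]
 [ 454.4 -219.    77. ]] [ 445.54377903 -204.40513252   77.        ] [ 445.49560846 -205.47864914   77.        ]
0 [array([219.42477563, 269.27444052]), array([466.60634279, 269.5888335 ])]
0.003 [array([217.154364 , 276.0584281]), array([468.84127896, 276.37883168])]
0.006 [array([214.79965256, 283.09430346]), array([471.15920125, 283.42095141])]
0.009 [array([212.35585744, 290.39636076]), array([473.56481916, 290.72950073])]
```

```bash
python3 -m creep '{"delta_pos":[[-0.1,0.07,0.05],[-0.1,0.07,0.05],[-0.1,0.07,0.05],[-0.1,0.07,0.05],[-0.1,0.07,0.05],[-0.1,0.07,0.05],[-0.1,0.07,0.05],[-0.1,0.07,0.05]],"dr":[[0,0,0],[0,0,0],[0,0,0],[0,0,0],[0,0,0],[0,0,0],[0,0,0],[0,0,0]]}' -1 30
python3 -m creep '{"delta_pos":[[-0.5,0,0],[-1,0,0],[-2,0,0],[-4,0,0],[-7,0,0],[-10,0,0],[-13,0,0],[-16,0,0],[-16,0,0],[-16,0,0]],"dr":[[0,0,0],[0,0,0],[0,0,0],[0,0,0],[0,0,0],[0,0,0],[0,0,0],[0,0,0],[0,0,0],[0,0,0]]}'
python3 - <<'E'
from h import *
d=snap('wrist'); cv2.imwrite('pics/w6.png',np.clip(cv2.resize(d['pixels'][150:390,140:460],(800,600),interpolation=cv2.INTER_CUBIC)*1.4,0,255).astype(np.uint8))
plan([.43,.0,.2],-.04); plan([.43,.3037,.2],-.04)
E
```

```text
clock: 9.05
position: [0.4454, -0.2041, 0.0379]
ee_rot: [0.478, 0.522, 0.477, -0.521]
contact_force: [-0.2, -0.4, 5.5]
width: 0.0218
clock: 10.05
position: [0.4448, -0.2037, 0.1981]
ee_rot: [0.478, 0.522, 0.477, -0.521]
contact_force: [-0.4, 0.0, -0.9]
width: 0.0216
pos [ 0.4441 -0.2033  0.197 ] yaw y -0.088 q [-0.57  0.17  1.74  0.    1.24 -0.48] F [ 0.2  0.6 -1.7] M [-0.05 -0.    0.03] w 0.0223 t 10.1
 yaw -0.04 dpos cm [ -0.29  -3.19 -20.13] dr [-0.048 -0.001  0.001]
 yaw 3.1 dpos cm [ -0.29  -3.19 -20.13] dr [3.094e+00 1.000e-03 1.000e-03]
pos [ 0.4441 -0.2033  0.197 ] yaw y -0.088 q [-0.57  0.17  1.74  0.    1.24 -0.48] F [ 0.2  0.6 -1.7] M [-0.05 -0.    0.03] w 0.0223 t 10.1
 yaw -0.04 dpos cm [ -0.27  -5.86 -50.38] dr [-0.048 -0.001  0.001]
 yaw 3.1 dpos cm [ -0.27  -5.86 -50.38] dr [3.094e+00 1.000e-03 1.000e-03]
```

View pics/w6.png

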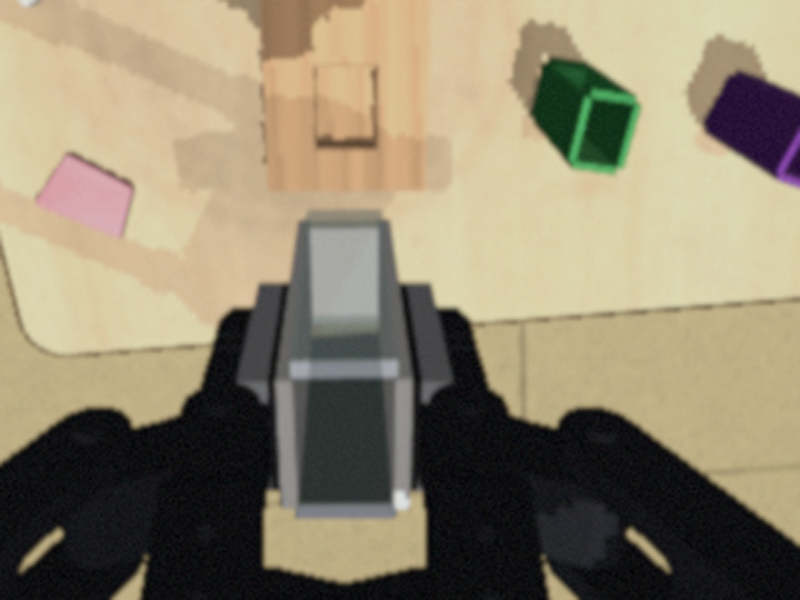

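Cell held (22 mm between the pads), square in the jaws, with its pocket empty behind it at (345,105). Next I carry it in front of the drawer unit to above the bench.

```bash
python3 -m creep '{"delta_pos":[[0,-0.5,-2],[0,-1,-5],[0,-2,-9],[0,-2.5,-13],[0,-3.2,-17],[0,-3.5,-21],[0,-4,-25],[0,-4.5,-29],[0,-5,-33],[0,-5.2,-37]],"dr":[[0,0,0],[0,0,0],[0,0,0],[0,0,0],[0,0,0],[0,0,0],[0,0,0],[0,0,0],[-0.02,0,0],[-0.05,0,0]]}'
python3 -c "
from h import *
plan([.5945,.3037,.19],-.038)"
```

```text
clock: 11.1
position: [0.4237, 0.1707, 0.1958]
ee_rot: [-0.49, -0.508, -0.491, 0.51]
contact_force: [1.0, 0.1, -0.2]
width: 0.0217
pos [0.4237 0.1707 0.1958] yaw y -0.037 q [ 0.23  0.12  1.8  -0.    1.22  0.27] F [ 1.   0.1 -0.2] M [-0.   -0.1   0.02] w 0.0217 t 11.1
 yaw -0.04 dpos cm [  0.5   16.59 -13.92] dr [0.001 0.001 0.004]
 yaw 3.1 dpos cm [  0.5   16.59 -13.92] dr [-3.14e+00 -6.00e-03  2.00e-03]
```

```bash
python3 -m creep '{"delta_pos":[[0.2,3,-2.5],[0.2,6,-5],[0.2,9,-7.5],[0.4,12,-10],[0.5,14.5,-12.3],[0.5,16,-13.5],[0.5,16.6,-14],[0.5,16.6,-14],[0.5,16.6,-14],[0.5,16.6,-14]],"dr":[[0,0,0],[0,0,0],[0,0,0],[0,0,0],[0,0,0],[0,0,0],[0,0,0],[0,0,0],[0,0,0],[0,0,0]]}'
python3 - <<'E'
from h import *
plan([.5945,.3037,.06],-.038)
d=snap('wrist'); cv2.imwrite('pics/w7.png',np.clip(cv2.resize(d['pixels'],(800,600),interpolation=cv2.INTER_CUBIC)*1.4,0,255).astype(np.uint8))
E
```

```text
clock: 12.1
position: [0.5955, 0.3021, 0.1923]
ee_rot: [-0.49, -0.509, -0.49, 0.51]
contact_force: [-0.0, -0.4, 0.2]
width: 0.022
pos [0.5955 0.3021 0.1923] yaw y -0.038 q [ 0.37  0.44  1.35 -0.    1.35  0.4 ] F [-0.  -0.4  0.2] M [-0.03  0.02 -0.  ] w 0.022 t 12.1
 yaw -0.04 dpos cm [13.23 -0.1  -0.16] dr [-0.     0.001  0.001]
 yaw 3.1 dpos cm [13.23 -0.1  -0.16] dr [ 3.141e+00  2.000e-03 -1.000e-03]
```

View pics/w7.png

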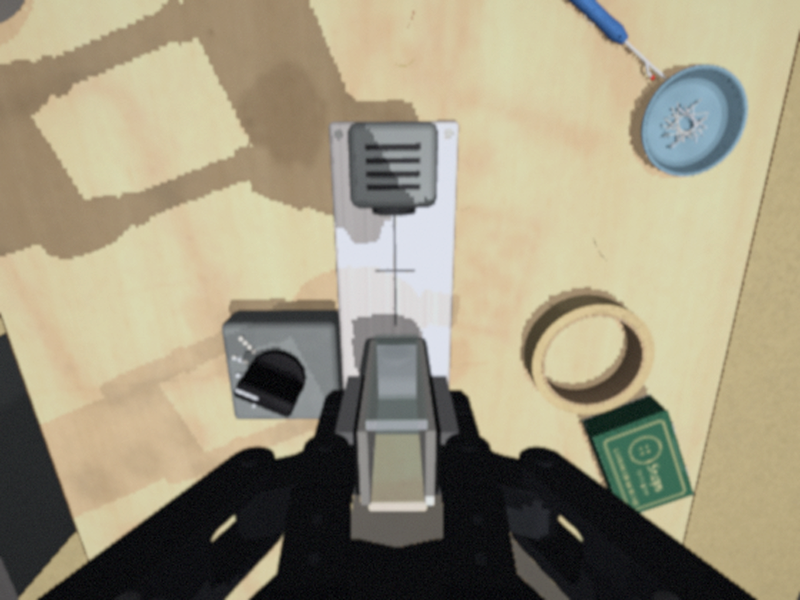

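```bash
python3 - <<'E'
from h import *
d=load('wrist'); f=560/800
L=np.array([(394,217),(395.3,322),(394.8,270.5),(376,270),(413,270.5)])*f
P=unproj(d,L[:,0],L[:,1],.01)*1000;print(np.round(P,1));v=P[0]-P[1];print('path yaw',np.degrees(np.arctan2(v[1],v[0]))-90)
yaw=-.038;B=np.array([.5945,.3037]);R2=np.array([[np.cos(yaw),-np.sin(yaw)],[np.sin(yaw),np.cos(yaw)]])
k=B+R2@[-.09,-.075]
for val in (.9,1.35,1.8):
    a=np.pi+.9-val+yaw; u=np.array([np.cos(a),np.sin(a)])
    print(val,'line',np.round(proj(d,[[*(k+u*r),.0735] for r in (0,.02)])/f).tolist(),'mark',np.round(proj(d,[[*(k+u*.032),.035]])/f).tolist())
s=manip.get_state();T=s['position'];R=Rst(s)
# cell rim in tool frame: rim 39mm behind TCP
rim=np.array([(366,425),(428,425),(359,505),(437,505),(397,418),(397,512)])*f
Q=unproj(d,rim[:,0],rim[:,1],T[2]+.039); print('rim in tool mm',np.round((Q-T)@R*1000,1))
E
```

```text
[[595.3 343.   10. ]
 [593.1 260.8  10. ]
 [594.4 302.8  10. ]
 [580.1 303.7  10. ]
 [608.2 302.3  10. ]]
path yaw -1.5146198273401694
0.9 line [[262.0, 399.0], [233.0, 399.0]] mark [[235.0, 373.0]]
1.35 line [[262.0, 399.0], [234.0, 388.0]] mark [[237.0, 356.0]]
1.8 line [[262.0, 399.0], [241.0, 379.0]] mark [[247.0, 343.0]]
rim in tool mm [[-39.   -8.4 -13.5]
 [-39.    8.7 -13.5]
 [-39.  -11.   14.1]
 [-39.   12.   14. ]
 [-39.    0.2 -15.7]
 [-39.    0.2  16.7]]
```

The cross mark is at (394,270), the path line is vertical in the image, and the pointer still matches three dots. I lower the cell into the gap.

```bash
python3 -m creep '{"delta_pos":[[1,-0.1,-0.15],[3,-0.1,-0.15],[5,-0.1,-0.15],[7,-0.1,-0.15],[9,-0.1,-0.15],[11,-0.1,-0.15],[12.5,-0.1,-0.15],[13.2,-0.1,-0.15],[13.2,-0.1,-0.15],[13.2,-0.1,-0.15]],"dr":[[0,0,0],[0,0,0],[0,0,0],[0,0,0],[0,0,0],[0,0,0],[0,0,0],[0,0,0],[0,0,0],[0,0,0]]}'
python3 -m creep '{"delta_pos":[[0,0,0],[0,0,0],[0,0,0]],"dr":[[0,0,0],[0,0,0],[0,0,0]]}'
python3 - <<'E'
from h import *
plan([.5944,.3035,.06],-.036)
s=snap('scene');w=snap('wrist')
print(proj(s,[[.5944,.3035,.052],[.5944,.3035,.034]]))
a=cv2.resize(s['pixels'][105:205,195:295],(400,400),interpolation=cv2.INTER_CUBIC);b=cv2.resize(w['pixels'][100:400,140:440],(400,400),interpolation=cv2.INTER_CUBIC)
cv2.imwrite('pics/f1.png',np.clip(np.hstack([a,b])*1.4,0,255).astype(np.uint8))
E
```

```text
clock: 13.15
position: [0.596, 0.3046, 0.0609]
ee_rot: [0.491, 0.51, 0.49, -0.509]
contact_force: [0.4, -0.6, -0.3]
width: 0.0219
clock: 13.45
position: [0.5961, 0.3047, 0.0611]
ee_rot: [0.491, 0.51, 0.49, -0.509]
contact_force: [0.6, 0.1, -0.5]
width: 0.0216
pos [0.5961 0.3047 0.0611] yaw y -0.038 q [0.37 0.54 1.52 0.   1.08 0.41] F [ 0.6  0.1 -0.5] M [-0.06  0.02  0.01] w 0.0216 t 13.45
 yaw -0.04 dpos cm [ 0.1  -0.17  0.12] dr [-0.002 -0.001 -0.001]
 yaw 3.11 dpos cm [ 0.1  -0.17  0.12] dr [ 3.14e+00 -2.00e-03  1.00e-03]
[[248.84456608 149.59891319]
 [249.01929016 155.00428464]]
```

View pics/f1.png

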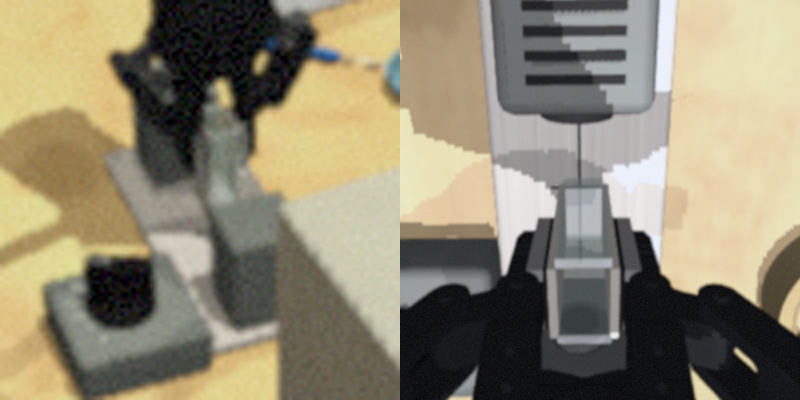

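```bash
python3 -m creep '{"delta_pos":[[0.1,-0.18,0.1],[0.1,-0.18,0.1],[0.1,-0.18,0.1],[0.1,-0.18,0.1],[0.1,-0.18,0.1],[0.1,-0.18,0.1]],"dr":[[0,0,0],[0,0,0],[0,0,0],[0,0,0],[0,0,0],[0,0,0]]}'
python3 - <<'E'
from h import *
w=snap('wrist');plan([.5944,.3035,.06],-.036)
T=manip.get_state()['position']
cv2.imwrite('pics/f2.png',np.clip(cv2.resize(w['pixels'][160:370,200:340],(400,600),interpolation=cv2.INTER_CUBIC)*1.4,0,255).astype(np.uint8))
E
```

```text
clock: 14.15
position: [0.594, 0.3036, 0.0593]
ee_rot: [0.49, 0.509, 0.49, -0.509]
contact_force: [-1.0, -0.3, -0.0]
width: 0.0217
pos [0.594  0.3036 0.0593] yaw y -0.038 q [0.37 0.54 1.53 0.   1.07 0.41] F [-0.2  0.6 -0.3] M [-0.01 -0.   -0.01] w 0.0217 t 14.2
 yaw -0.04 dpos cm [-0.07  0.04  0.01] dr [-0.002 -0.    -0.   ]
 yaw 3.11 dpos cm [-0.07  0.04  0.01] dr [ 3.14 -0.    0.  ]
```

View pics/f2.png

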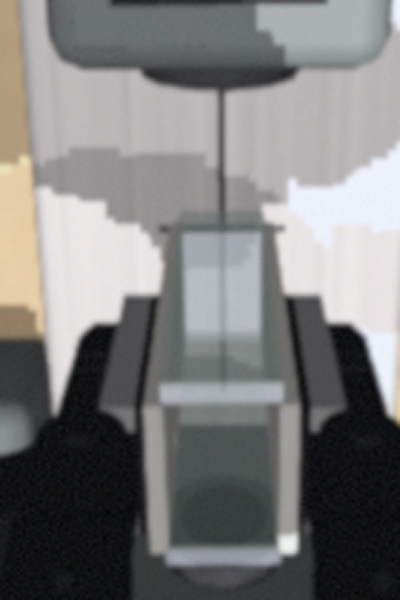

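```bash
python3 -m creep '{"delta_pos":[[0,0,0],[0,0,0],[0,0,0],[0,0,0]],"dr":[[0,0,0],[0,0,0],[0,0,0],[0,0,0]]}'; python3 -c "
from h import *
print(manip.sign_off())"
```

```text
clock: 14.6
position: [0.5939, 0.3036, 0.0593]
ee_rot: [0.49, 0.509, 0.49, -0.509]
contact_force: [-0.9, 0.2, -0.1]
width: 0.0217
the job is handed in; nothing more can be done
None
```

I turned the selector to three dots, then lifted the tall cell by its frosted faces. I handed the job in at 14.6 s with the cell held upright midway between the heads; the sign-off reports no verdict.

**Last checks**
- **Selector:** right after release the pointer sat on the three-dot row, and it still matched there when I carried the cell over the bench.
- **Cell across the light path:** in the last close view the marked path line and the lamp lens lie within about 1 mm of the cell's middle. The gripper's turn was within about 0.5° of the bench's yaw.
- **Height:** the TCP at 59 mm puts the cell's underside at about 33 mm. The light path then passes about 19 mm up the windows and the cell is about 23 mm clear of the base plate. This comes from the grasp height, not from a picture.
- **Contact:** measured forces stayed under about 6 N throughout, and the wrist force was about zero at the end.

**Disagreements**
- **Cell's place in the rack:** the top and wrist cameras differed by 3–5 mm along the cell's y. The wrist view also seemed about 2 mm off against the fingers. I used a value in between, so the pads could be 1–2 mm off centre along the frosted faces. They should still clear the windows, and none of the views showed a pad on one.
- **Bench yaw:** readings ran from −1.5° to −2.7°; I used about −2.2°.

I did not go near the spool or tape roll. After the lift I did not check the short cell or the spool in a picture.

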